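# Load the wash basket and hold the ultrasonic cleaner's lid open

## Task

Get the ultrasonic cleaner ready for loading: lift the scoop by its handle, pour all six red thread caps into the wire basket and set the empty scoop down flat on the bench, released. Then take the cleaner's lid by its bow handle, open it to 60 degrees and finish while still holding it steadily there (it falls shut if let go), so that a colleague can lower the basket in and drops from the lid still fall into the tank. Leave the basket standing upright, and do not disturb the gauge, the tee fitting and the brass adapter.

Things in the scene. Friction and masses are not known exactly. Their poses are not given: they have to be found in the camera images.
- scoop: open sheet-metal bench scoop with a straight black handle, 0.16 kg. Origin: centre of the pan's underside; own +x points to the pouring nose, -x to the handle. Pan 66 mm wide inside; flat floor (3 mm sheet) x = -50 to +16 mm, then a ramp rising at 20 degrees to the nose at x = +66 mm; walls 46 mm high, lower at the nose. Empties fully when tipped nose down by about 80 degrees
- scoop_grip (a point): middle of the scoop's handle: scoop frame (-112, 0, +34) mm. The handle is a straight bar along the scoop's x, 92 mm long (x = -69 to -161 mm), 16 mm wide, 22 mm high (its underside 23 mm above the bench when the scoop stands flat)
- scoop_nose (a point): middle of the scoop's pouring edge, on the upper face of the ramp: scoop frame (+66, 0, +21) mm
- basket: rectangular steel wire wash basket standing on the bench, 0.45 kg. Origin: centre of its underside. Inside 124 mm along its x by 100 mm along its y, inner floor 8 mm above the bench, rim 46 mm above it; a wire loop handle rises to 64 mm above the bench at each end (x = -70 and +70 mm)
- bath: small white benchtop ultrasonic cleaner, fixed to the bench, 170 mm deep (x) by 150 mm wide (y), housing 100 mm high, grey lid with clear window to 114 mm. Origin: centre of its underside; its own -x is the front with the dark control panel, towards the robot; lid hinge at the back
- bath_lid (a joint): opening angle of the cleaner's lid in radians: 0 shut, grows as the front edge is lifted, end stop at 1.31 (75 degrees). No stay, spring or detent: when let go at any angle it falls shut. Lid about 0.45 kg: lifting it by the handle takes about 2 N
- lid_handle (a point): middle of the round black bar of the lid's bow handle; moves with the lid. Bar 11 mm thick, along the cleaner's y, 79 mm free between its two slanted steel stems. Lid shut: 102 mm in front of the cleaner's origin (-x), 146 mm above the bench, 20 mm in front of the lid's edge and 32 mm above its top; 188 mm in front of and 42 mm above the hinge axis, about which it swings
- lid_hinge (a point): middle of the lid's hinge axis, which runs along the cleaner's y: 86 mm behind the cleaner's origin (+x), 104 mm above the bench; does not move with the lid
- gauge: black round pressure gauge with brass stem lying on the bench, 99 x 67 x 33 mm, bystander. Origin: centre of its underside
- tee: grey tee pipe fitting lying on the bench, 44 x 64 x 26 mm, bystander. Origin: centre of its underside
- brass_adapter: brass thread adapter standing on the bench, 26 mm across, 42 mm high, bystander. Origin: centre of its underside
- cap1_mid (a point): centre of red plastic thread cap 1 of 6, 28 mm diameter, 16 mm high, 16 g; at the start it lies in the scoop's pan
- cap2_mid (a point): centre of red plastic thread cap 2 of 6, 28 mm diameter, 16 mm high, 16 g; at the start it lies in the scoop's pan
- cap3_mid (a point): centre of red plastic thread cap 3 of 6, 28 mm diameter, 16 mm high, 16 g; at the start it lies in the scoop's pan
- cap4_mid (a point): centre of red plastic thread cap 4 of 6, 28 mm diameter, 16 mm high, 16 g; at the start it lies in the scoop's pan
- cap5_mid (a point): centre of red plastic thread cap 5 of 6, 28 mm diameter, 16 mm high, 16 g; at the start it lies in the scoop's pan
- cap6_mid (a point): centre of red plastic thread cap 6 of 6, 28 mm diameter, 16 mm high, 16 g; at the start it lies in the scoop's pan

How it is judged:
By the outcome, as a careful person would: the job done as asked, in the order asked, and still so for the second after the job is handed in, while the arm keeps its last pose, push and grip.
It also fails if it takes over 72 s, if anything falls off the work surface, if the arm or the gripper's body presses on something with over 40 N, if the wrist force passes 120 N, or if a joint passes its speed limit or range.

## Robot

A 7-joint arm with a two-finger parallel gripper is mounted at the origin on a cart in front of the work surface, level with it; the furniture and walls round the work are solid. World frame = base frame: x ahead of the robot, y to its left, z up, the work surface at z = 0. Lengths are in mm, angles in rad, forces in N, time in s.
With the tool pointing down it reaches from about 400 to 875 mm from the base axis. Payload 4.4 kg.
Tool frame: the origin (TCP) lies midway between the tips of the shut fingers; the grasp point (between the pads) lies 19 mm behind it; z points along the fingers, y is the line along which they close (so a half turn about z gives the same grasp; the last joint's range is limited). The gripper opens to 85 mm and grips with 20 to 120 N. Pads are 22 mm wide; open, the fingers measure 114 mm over their backs; the gripper's body (76 mm by 85 mm) begins 54 mm behind the grasp point. The pads swing forward as they close: fully open they stand 13 mm farther back than shut.
Start: joints at [1.04, 0.628, 0.038, 1.517, -0.027, 0.996, -0.02], TCP at [291.387, -581.043, 231.313] pointing down, gripper open.
Joint ranges: [-3.06, 3.06], [-0.37, 2.12], [-1.25, 1.32], [0.18, 2.47], [-1.1, 4.24], [0.23, 1.98], [-2.94, 2.94]. Speed limits (rad/s): [2.57, 2.57, 3.14, 3.14, 3.14, 3.14, 3.14].

## Interface

Orientations are given as [roll, pitch, yaw] about the fixed x, y, z axes, in that order (R = Rz(yaw) Ry(pitch) Rx(roll)).
In Python, from cell import read_state, get_image, finish_job gives the robot as it stands.
- The arm moves only by the tool send_rows, never from a script. Its argument "series" is a list of rows, each an object of numbers: "ax", "ay", "az": the turn, a rotation vector about the tool's x, y, z in rad; "dx", "dy", "dz": the shift along the tool's x, y, z in cm; "hand": the closure, from 0 (fully open) to 1 (shut). In form: [{"ax": .., "ay": .., "az": .., "dx": .., "dy": .., "dz": .., "hand": ..}, ...]. A call has 1 to 10 rows; each row is the pose to reach, as a shift and turn from the pose commanded when the call began, along the tool's axes at that moment; what a row does not reach only later rows make up. A row lasts 1/10 s, in which the tool goes at most 50 mm and 8.59 degrees, less where a joint would pass 70% of its speed; a pose out of reach is approached as far as the arm can. A call with a gripper value outside its range is refused whole. The fingers move at their own pace and stop on an object; the grip force is fixed at half the most. Time passes only in rows, so rows that repeat a pose let the fingers close. It gives the time, the measured TCP pose, the force, the opening and the grip force at its end, in the units of the state.
- read_state(): the state, without advancing time (a new reading comes with each control period).
- get_image(name): name is "side" or "top" or "wrist"; returns a dict with "pixels" (420x560x3 uint8, red, green, blue), "mtx" (3x3 intrinsics, pixels), "R" (3x3) and "t" (3): a world point X has camera coordinates R X + t. Camera axes: x right, y down, z forward; pixel columns grow to the right and rows downward; lengths in mm; the calibration is good to about 2 mm. A picture is of the moment at which its call begins. There is no depth.
- finish_job(): hands the job in; it is judged then, once.
The state is a dict: "clock": time; "qpos": joint angles; "qd": joint speeds; "tau": joint torques, N m; "eef_pos": TCP position; "tool_rot": TCP orientation; "force": force on the tool from outside, world axes, zero at the start; "torque": the same for the moment, N m; "width": finger opening in mm; "gripper_force": force on a finger pad.
Only numpy, scipy, OpenCV 4.12 (cv2) and the standard library are available. Lean on these libraries where they do the work, as an engineer would, in place of code of your own. Each camera call takes 0.05 s, during which the arm holds its last target. There are 200 camera calls.

## Working session

There is one attempt and no reset: what is moved stays moved. The work goes in short steps, Python scripts to look and compute and a tool call to move; the robot and the scene stay as the last step left them, time stands still between calls to the robot, and variables do not carry over. Pictures are saved under pics/ and viewed, at most 10 in all, crops included, and the job is handed in when it is done.

Besides the shell and the picture viewer there is one more tool, called after ">>>" as name([rows], argument=value, ...), one row to a line, values as JSON. send_rows: Moves the arm, as the interface text tells. Its arguments: {"type":"object","properties":{"series":{"type":"array","items":{"type":"object","properties":{"ax":{"type":"number"},"ay":{"type":"number"},"az":{"type":"number"},"dx":{"type":"number"},"dy":{"type":"number"},"dz":{"type":"number"},"hand":{"type":"number"}}}}},"required":["series"]}

```bash
ls; mkdir -p pics; cat > h.py <<'E'
import numpy as np, cv2
from cell import read_state, get_image, finish_job
from scipy.spatial.transform import Rotation as Ro
def snap(n,f):
    im=get_image(n); cv2.imwrite('pics/'+f,im['pixels'][:,:,::-1]); return im
def ray(im,u,v):
    M,R,t=map(np.array,(im['mtx'],im['R'],im['t'])); d=R.T@np.linalg.inv(M)@[u,v,1.]; return -R.T@t, d/np.linalg.norm(d)
def onz(im,u,v,z):
    o,d=ray(im,u,v); return o+d*(z-o[2])/d[2]
def proj(im,X):
    p=np.array(im['mtx'])@(np.array(im['R'])@X+np.array(im['t'])); return p[:2]/p[2]
E
python3 - <<'E'
from h import *
import pickle
d={n:snap(n,n+'0.png') for n in('top','side')}
pickle.dump(d,open('d0.pkl','wb'))
s=read_state();print(s)
for n in d: o,_=ray(d[n],280,210);print(n,o,_)
E
```

```text
pics
{'clock': 0.1, 'qpos': array([ 1.04020344,  0.6292479 ,  0.03846775,  1.51823411, -0.02700279,
        0.99628596, -0.02000094]), 'qd': array([-0.00039252, -0.00063795,  0.00142059, -0.00172065, -0.00245066,
       -0.00065451,  0.00034852]), 'tau': array([ 2.55345578e-03, -5.64536119e+01,  1.23028189e+00, -1.93976837e+01,
        1.12872306e-02,  5.35989529e-03, -1.21603881e-05]), 'eef_pos': array([ 291.13128456, -580.55700821,  230.49601132]), 'tool_rot': array([-3.13993613e+00,  2.66099363e-05,  4.64772610e-01]), 'force': array([-0.6589933 , -0.06599226,  0.723885  ]), 'torque': array([-0.01010028, -0.0621777 , -0.03270297]), 'gripper_force': 0.0, 'width': 85.16885098571242}
top [422.18049639  20.73394397 958.03035987] [ 0.14191317 -0.01133502 -0.98981421]
side [-107.02452114 1140.51426829  598.16700656] [ 0.48167327 -0.80457542 -0.34734602]
```

View pics/top0.png

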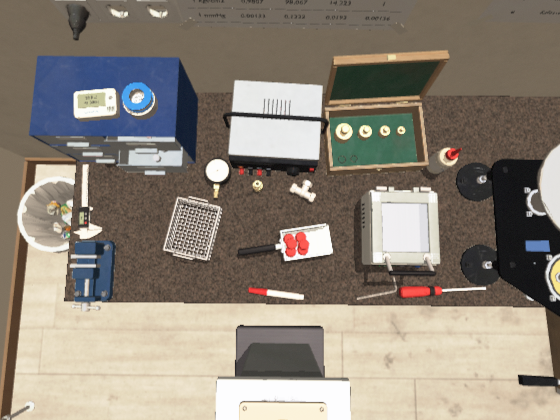

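View pics/side0.png

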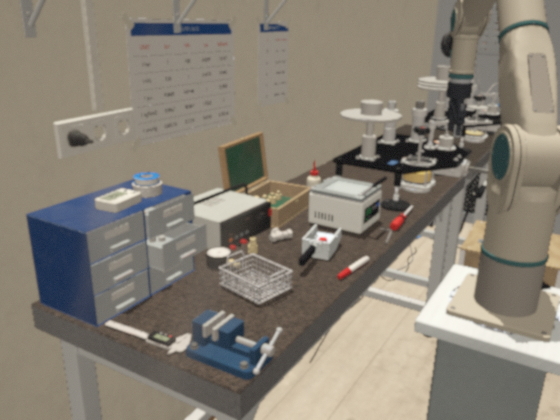

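Top view: scoop handle from (239,251) to (277,246), pan (280–332, 228–260) with the nose to the right. The basket is at about (193,229), the bath at about (400,228) with its bow bar at about (412,272), the gauge at (217,172), the adapter at (257,186) and the tee at (303,190). The side view agrees with this.

```bash
python3 - <<'E'
from h import *
import pickle
d=pickle.load(open('d0.pkl','rb')); im=d['top']; a=im['pixels'][160:300,155:455,::-1]
cv2.imwrite('pics/c1.png',cv2.resize(a,None,fx=2.6,fy=2.6,interpolation=cv2.INTER_CUBIC))
print(im['mtx'],im['R'])
hsv=cv2.cvtColor(im['pixels'],cv2.COLOR_RGB2HSV)
# black handle of scoop
m=(im['pixels'].max(2)<35).astype(np.uint8)
m[:, :235]=0;m[:,285:]=0;m[:238]=0;m[262:]=0
n,l,st,c=cv2.connectedComponentsWithStats(m)
k=1+st[1:,4].argmax();ys,xs=np.where(l==k);print(st[k],c[k])
r=cv2.minAreaRect(np.c_[xs,ys].astype(np.float32));print(r);b=cv2.boxPoints(r)
for p in b: print(p,onz(im,*p,45))
for p in [(193,229),(400,228),(412,272),(217,172),(257,186),(303,190)]: print(p,onz(im,*p,20).round(0))
E
```

```text
[[382.886141     0.         275.31530169]
 [  0.         382.886141   210.08043253]
 [  0.           0.           1.        ]] [[ 1.14053926e-02 -9.99934693e-01  7.25937933e-04]
 [-9.89861640e-01 -1.13932810e-02 -1.41577279e-01]
 [ 1.41576304e-01  8.96166341e-04 -9.89926940e-01]]
[255 252   4   1   4] [256.5 252. ]
((256.5, 252.0), (3.0, 0.0), 180.0)
[258. 252.] [451.86299848  61.47819028  45.        ]
[258. 252.] [451.86299848  61.47819028  45.        ]
[255. 252.] [451.7816822   68.59240714  45.        ]
[255. 252.] [451.7816822   68.59240714  45.        ]
(193, 229) [507. 223.  20.]
(400, 228) [ 515. -285.   20.]
(412, 272) [ 409. -311.   20.]
(217, 172) [651. 169.  20.]
(257, 186) [617.  68.  20.]
(303, 190) [608. -47.  20.]
```

View pics/c1.png

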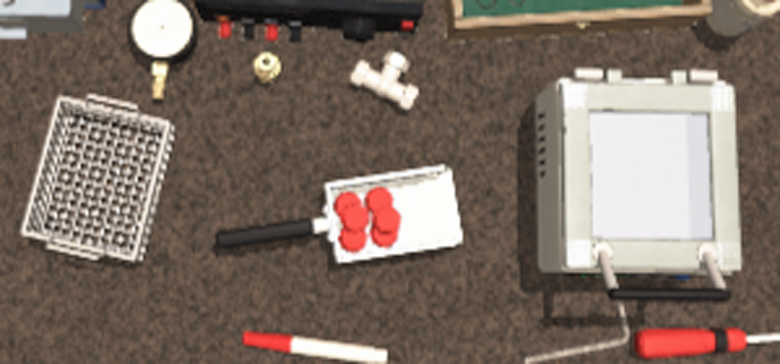

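The crop shows the scoop handle from (217,240) to (312,227), the nose edge from (446,167) to (461,240), and the basket rim corners at (61,96), (173,122), (142,262) and (22,235). The bow bar runs from (610,294) to (730,295).

```bash
python3 - <<'E'
from h import *
import pickle
d=pickle.load(open('d0.pkl','rb')); im=d['top']
f=lambda c,z:onz(im,155+(c[0]+.5)/2.6-.5,160+(c[1]+.5)/2.6-.5,z)
h0=f((217,240),40);h1=f((312,227),40);n=(f((446,167),21)+f((461,240),21))/2
print('scoop',h0.round(),h1.round(),n.round()); ax=n-h0; L=np.hypot(*ax[:2]);yaw=np.arctan2(ax[1],ax[0]);print(L,'(227 exp)',yaw,np.arctan2(*(h1-h0)[1::-1]))
u=ax/L; print('grip',(h0+49*u).round(1),'origin',(n-66*u).round(1))
B=[f(c,46) for c in((61,96),(173,122),(142,262),(22,235))];print('basket',np.round(B),np.mean(B,0)); e=B[0]+B[1]-B[2]-B[3];print(np.arctan2(e[1],e[0]))
e=f((112,98),64)-f((75,252),64);print('loops',e,(f((112,98),64)+f((75,252),64))/2,np.arctan2(e[1],e[0]))
b0,b1=f((610,294),146),f((730,295),146);print('bar',b0,b1,(b0+b1)/2)
for c in((560,82),(735,82),(741,270),(566,270)):print('lid',f(c,114).round())
E
```

```text
scoop [451. 109.  40.] [464.  22.  40.] [ 489. -111.   21.]
223.00045964145932 (227 exp) -1.4018944898567576 -1.4238352174382867
grip [459.7  60.7  35.8] origin [477.9 -45.7  26.6]
basket [[583. 257.  46.]
 [560. 152.  46.]
 [431. 176.  46.]
 [454. 286.  46.]] [506.69678439 217.78823204  46.        ]
-0.20479686574297085
loops [139.68231579 -27.39590078   0.        ] [508.47436326 219.33062305  64.        ] -0.19367170818752122
bar [ 408.47536946 -218.70738469  146.        ] [ 408.78113543 -315.33008354  146.        ] [ 408.62825245 -267.01873412  146.        ]
lid [ 588. -191.  114.]
lid [ 590. -342.  114.]
lid [ 429. -339.  114.]
lid [ 427. -192.  114.]
```

```bash
cat >> h.py <<'E'
def pose():
    s=read_state(); return np.array(s['eef_pos']),Ro.from_euler('xyz',s['tool_rot'])
def delta(p,R,frm=None):
    p0,R0=frm or pose(); d=R0.inv().apply(np.array(p)-p0)/10; a=(R0.inv()*R).as_rotvec()
    print('a',a.round(3),'d',d.round(2),'deg',np.degrees(np.linalg.norm(a)).round(1)); return np.array(p),R
TILT=np.radians(30); GX=-97.
def scoop_tool(o,yaw,pitch,gx=GX):
    "tool pose for scoop origin o, heading yaw, nose-down pitch (rad)"
    S=Ro.from_euler('ZY',[yaw,pitch])
    z=np.array([np.sin(TILT),0,-np.cos(TILT)]); y=np.array([0,1.,0]); T=Ro.from_matrix(np.c_[np.cross(y,z),y,z])
    return S.apply([gx+0,0,34]+19*z)+o, S*T
def scoop_from_nose(n,yaw,pitch): return np.array(n)-Ro.from_euler('ZY',[yaw,pitch]).apply([66,0,21])
E
python3 - <<'E'
from h import *
p,R=scoop_tool(np.array([479,-46,0.]),-1.405,0); print(p,R.as_matrix()[:,1])
delta(p-130*R.as_matrix()[:,2]+[0,0,80],R)
E
```

```text
[464.55919336  40.30013386  17.54551733] [ 9.86287244e-01  1.65037790e-01 -2.77555756e-17]
a [-0.334 -0.451 -1.241] d [ 45.25 -53.93   2.12] deg 78.0
```

>>> send_rows([
  {"ax": -0.1,"ay": -0.1,"az": -0.6,"dx": 22,"dy": -27,"dz": 0,"hand": 0},
  {"ax": -0.1,"ay": -0.1,"az": -0.6,"dx": 22,"dy": -27,"dz": 0,"hand": 0},
  {"ax": -0.1,"ay": -0.1,"az": -0.6,"dx": 22,"dy": -27,"dz": 0,"hand": 0},
  {"ax": -0.1,"ay": -0.1,"az": -0.6,"dx": 22,"dy": -27,"dz": 0,"hand": 0},
  {"ax": -0.1,"ay": -0.1,"az": -0.6,"dx": 22,"dy": -27,"dz": 0,"hand": 0},
  {"ax": -0.33,"ay": -0.45,"az": -1.24,"dx": 45.2,"dy": -53.9,"dz": 2.1,"hand": 0},
  {"ax": -0.33,"ay": -0.45,"az": -1.24,"dx": 45.2,"dy": -53.9,"dz": 2.1,"hand": 0},
  {"ax": -0.33,"ay": -0.45,"az": -1.24,"dx": 45.2,"dy": -53.9,"dz": 2.1,"hand": 0},
  {"ax": -0.33,"ay": -0.45,"az": -1.24,"dx": 45.2,"dy": -53.9,"dz": 2.1,"hand": 0},
  {"ax": -0.33,"ay": -0.45,"az": -1.24,"dx": 45.2,"dy": -53.9,"dz": 2.1,"hand": 0},
])

```text
clock: 1.1
eef_pos: [404.2, -100.6, 220.4]
tool_rot: [3.131, 0.506, 1.702]
force: [1.4, 0.5, -0.6]
width: 84.9
gripper_force: 0.0
```

```bash
python3 - <<'E'
from h import *
s=read_state();print(s['clock'],s['qpos'].round(2))
p,R=scoop_tool(np.array([479,-46,0.]),-1.405,0)
delta(p-130*R.as_matrix()[:,2]+[0,0,80],R)
E
```

```text
1.1 [-0.21  0.36 -0.05  2.27  0.82  0.75 -0.8 ]
a [-0.006 -0.017 -0.03 ] d [17.7   7.7  -8.55] deg 2.0
```

>>> send_rows([
  {"ax": -0.01,"ay": -0.02,"az": -0.03,"dx": 17.7,"dy": 7.7,"dz": -8.5,"hand": 0},
  {"ax": -0.01,"ay": -0.02,"az": -0.03,"dx": 17.7,"dy": 7.7,"dz": -8.5,"hand": 0},
  {"ax": -0.01,"ay": -0.02,"az": -0.03,"dx": 17.7,"dy": 7.7,"dz": -8.5,"hand": 0},
  {"ax": -0.01,"ay": -0.02,"az": -0.03,"dx": 17.7,"dy": 7.7,"dz": -8.5,"hand": 0},
  {"ax": -0.01,"ay": -0.02,"az": -0.03,"dx": 17.7,"dy": 7.7,"dz": -8.5,"hand": 0},
  {"ax": -0.01,"ay": -0.02,"az": -0.03,"dx": 17.7,"dy": 7.7,"dz": -8.5,"hand": 0},
  {"ax": -0.01,"ay": -0.02,"az": -0.03,"dx": 17.7,"dy": 7.7,"dz": -8.5,"hand": 0},
  {"ax": -0.01,"ay": -0.02,"az": -0.03,"dx": 17.7,"dy": 7.7,"dz": -8.5,"hand": 0},
])

```text
clock: 1.9
eef_pos: [453.5, 99.4, 210.0]
tool_rot: [3.14, 0.525, 1.729]
force: [0.6, -0.3, -0.6]
width: 85.3
gripper_force: 0.0
```

```bash
python3 - <<'E'
from h import *
s=read_state();print(s['clock'],s['qpos'].round(2))
p,R=scoop_tool(np.array([479,-46,0.]),-1.405,0)
im=snap('wrist','w1.png')
for x in(-161,-69): print(proj(im,[479+x*.165,-46-x*.986,45]))
print(proj(im,[463,49.6,45]))
delta(p,R)
E
```

```text
1.9 [-0.51  0.53 -0.17  1.98  0.64  1.02 -0.96]
[281.93119384  92.52353279]
[282.39773362 173.83407112]
[282.27560228 152.89055865]
a [-0.002  0.001 -0.006] d [ 4.43  0.1  19.68] deg 0.4
```

View pics/w1.png

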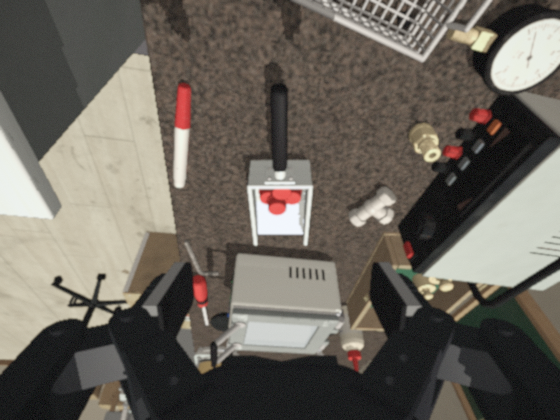

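The wrist view shows the handle from (279,86) to (281,172), within about 4 mm of prediction, so I descend and grip.

>>> send_rows([
  {"dx": 2.2,"dy": 0,"dz": 5,"hand": 0},
  {"dx": 4.4,"dy": 0,"dz": 10,"hand": 0},
  {"dx": 4.4,"dy": 0,"dz": 14,"hand": 0},
  {"dx": 4.4,"dy": 0,"dz": 17,"hand": 0},
  {"dx": 4.4,"dy": 0,"dz": 19.6,"hand": 0},
  {"dx": 4.4,"dy": 0,"dz": 19.6,"hand": 0},
  {"dx": 4.4,"dy": 0,"dz": 19.6,"hand": 0},
  {"dx": 4.4,"dy": 0,"dz": 19.6,"hand": 1},
  {"dx": 4.4,"dy": 0,"dz": 19.6,"hand": 1},
  {"dx": 4.4,"dy": 0,"dz": 19.6,"hand": 1},
])

```text
invalid input at $.series[0]: expected keys ax, ay, az, dx, dy, dz, hand
```

>>> send_rows([
  {"hand": 1},
  {"hand": 1},
  {"hand": 1},
  {"hand": 1},
  {"hand": 1},
  {"hand": 1},
])

```text
invalid input at $.series[0]: expected keys ax, ay, az, dx, dy, dz, hand
```

```bash
python3 - <<'E'
from h import *
s=read_state();print(s['clock'],s['qpos'].round(2),s['force'],s['width'],s['gripper_force'])
p,R=pose();print(p,R.as_matrix())
delta(p+[0,0,130],R)
E
```

```text
1.95 [-0.51  0.53 -0.17  1.98  0.64  1.02 -0.96] [ 0.26355193 -0.10686942  0.19014748] 85.02457971717136 0.0
[453.63720539  99.61090603 210.05058346] [[-0.13648784  0.98732938  0.08094295]
 [ 0.85458951  0.15867531 -0.49446832]
 [-0.50104675  0.00168408 -0.86541858]]
a [0. 0. 0.] d [ -6.51   0.02 -11.25] deg 0.0
```

>>> send_rows([
  {"ax": 0,"ay": 0,"az": 0,"dx": 2.2,"dy": 0,"dz": 5,"hand": 0},
  {"ax": 0,"ay": 0,"az": 0,"dx": 4.4,"dy": 0,"dz": 10,"hand": 0},
  {"ax": 0,"ay": 0,"az": 0,"dx": 4.4,"dy": 0,"dz": 14,"hand": 0},
  {"ax": 0,"ay": 0,"az": 0,"dx": 4.4,"dy": 0,"dz": 17,"hand": 0},
  {"ax": 0,"ay": 0,"az": 0,"dx": 4.4,"dy": 0,"dz": 19.6,"hand": 0},
  {"ax": 0,"ay": 0,"az": 0,"dx": 4.4,"dy": 0,"dz": 19.6,"hand": 0},
  {"ax": 0,"ay": 0,"az": 0,"dx": 4.4,"dy": 0,"dz": 19.6,"hand": 0},
  {"ax": 0,"ay": 0,"az": 0,"dx": 4.4,"dy": 0,"dz": 19.6,"hand": 1},
  {"ax": 0,"ay": 0,"az": 0,"dx": 4.4,"dy": 0,"dz": 19.6,"hand": 1},
  {"ax": 0,"ay": 0,"az": 0,"dx": 4.4,"dy": 0,"dz": 19.6,"hand": 1},
])

```text
clock: 2.95
eef_pos: [464.8, 43.8, 18.8]
tool_rot: [3.137, 0.522, 1.731]
force: [0.5, -0.5, 0.2]
width: 44.0
gripper_force: 0.0
```

>>> send_rows([
  {"ax": 0,"ay": 0,"az": 0,"dx": 0,"dy": 0,"dz": 0,"hand": 1},
  {"ax": 0,"ay": 0,"az": 0,"dx": 0,"dy": 0,"dz": 0,"hand": 1},
  {"ax": 0,"ay": 0,"az": 0,"dx": 0,"dy": 0,"dz": 0,"hand": 1},
  {"ax": 0,"ay": 0,"az": 0,"dx": 0,"dy": 0,"dz": 0,"hand": 1},
  {"ax": 0,"ay": 0,"az": 0,"dx": 0,"dy": 0,"dz": 0,"hand": 1},
  {"ax": 0,"ay": 0,"az": 0,"dx": 0,"dy": 0,"dz": 0,"hand": 1},
])

```text
clock: 3.55
eef_pos: [464.2, 43.0, 18.4]
tool_rot: [3.139, 0.524, 1.732]
force: [-1.3, 1.8, 5.8]
width: 15.1
gripper_force: 59.2
```

```bash
python3 - <<'E'
from h import *
s=read_state();print(s['clock'],s['qpos'].round(2),s['force'],s['width'],s['gripper_force'])
p,R=pose();print(p,R.as_matrix().round(3))
delta(p+[0,0,130],R)
E
```

```text
3.55 [-0.53  0.87  0.01  2.12  0.99  0.58 -1.3 ] [-1.34796181  1.80400238  5.80719847] 15.083750353806654 59.193647503852844
[464.1806448   42.98666461  18.40030954] [[-0.139  0.987  0.083]
 [ 0.855  0.162 -0.493]
 [-0.5    0.002 -0.866]]
a [0. 0. 0.] d [ -6.5    0.03 -11.26] deg 0.0
```

>>> send_rows([
  {"ax": 0,"ay": 0,"az": 0,"dx": -0.5,"dy": 0,"dz": -0.9,"hand": 1},
  {"ax": 0,"ay": 0,"az": 0,"dx": -1,"dy": 0,"dz": -1.75,"hand": 1},
  {"ax": 0,"ay": 0,"az": 0,"dx": -2,"dy": 0,"dz": -3.5,"hand": 1},
  {"ax": 0,"ay": 0,"az": 0,"dx": -3,"dy": 0,"dz": -5.2,"hand": 1},
  {"ax": 0,"ay": 0,"az": 0,"dx": -4,"dy": 0,"dz": -7,"hand": 1},
  {"ax": 0,"ay": 0,"az": 0,"dx": -5,"dy": 0,"dz": -8.7,"hand": 1},
  {"ax": 0,"ay": 0,"az": 0,"dx": -6,"dy": 0,"dz": -10.4,"hand": 1},
  {"ax": 0,"ay": 0,"az": 0,"dx": -6.5,"dy": 0,"dz": -11.3,"hand": 1},
  {"ax": 0,"ay": 0,"az": 0,"dx": -6.5,"dy": 0,"dz": -11.3,"hand": 1},
])

```text
clock: 4.45
eef_pos: [464.5, 43.3, 149.6]
tool_rot: [3.136, 0.522, 1.729]
force: [-0.1, -0.0, -2.8]
width: 15.2
gripper_force: 58.4
```

```bash
python3 - <<'E'
from h import *
s=read_state();print(s['clock'],s['qpos'].round(2),s['force'],s['width'],s['gripper_force'])
p,R=pose();print(p)
im=snap('wrist','w2.png')
o=p-scoop_tool(np.zeros(3),-1.409,0,-93)[0]; S=Ro.from_euler('ZY',[-1.409,0])
for q in([-161,0,45],[-69,0,45],[-50,33,46],[-50,-33,46],[66,33,21],[66,-33,21]): print(q,proj(im,S.apply(q)+o).round())
# pour: nose over basket by=+20
b=np.array([507.5,218.5,0]);y=-.198; by=np.array([-np.sin(y),np.cos(y),0])
st=None
for yaw,pit,z,off in((-1.769,0,95,20),(-1.769,.7,85,20),(-1.769,1.45,72,20)):
    o=scoop_from_nose(b+by*off+[0,0,z],yaw,pit); st=scoop_tool(o,yaw,pit,-93); print(st[0].round(),end=' '); delta(*st)
E
```

```text
4.45 [-0.45  0.6  -0.1   2.08  0.78  0.83 -1.02] [-0.11690802 -0.03523502 -2.79561717] 15.1997246522108 58.42265188694
[464.49349607  43.2947321  149.62752724]
[-161, 0, 45] [280. 198.]
[-69, 0, 45] [281. 328.]
[-50, 33, 46] [342. 344.]
[-50, -33, 46] [220. 344.]
[66, 33, 21] [318. 361.]
[66, -33, 21] [243. 361.]
[541. 385.  92.] a [ 0.183 -0.002  0.31 ] d [ 31.01  13.06 -11.2 ] deg 20.6
[534. 352. 179.] a [0.067 0.69  0.361] d [ 23.99  11.93 -17.22] deg 44.8
[516. 259. 220.] a [-0.075  1.431  0.386] d [ 14.21   8.59 -16.37] deg 85.0
```

View pics/w2.png

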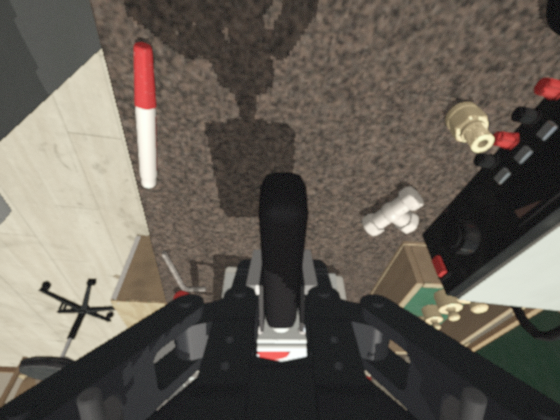

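The handle tail appears at (284,180), higher than predicted, so the nose may have drooped. I'll check in the side view.

```bash
python3 - <<'E'
from h import *
im=snap('side','s2.png');p,R=pose()
a=im['pixels'][:,:,::-1].copy()
P0=None
z=R.as_matrix()[:,2];G=p-19*z
for pit,c in((0,(0,255,0)),(.2,(255,0,0))):
    S=Ro.from_euler('ZY',[-1.409,pit]); o=G-S.apply([-93,0,34])
    for q in([-161,0,34],[66,33,21],[66,-33,21],[-50,33,46],[-50,-33,46],[-50,-33,0]):
        u=proj(im,S.apply(q)+o); cv2.circle(a,tuple(int(round(v)) for v in u),0,c,-1)
    print(u)
x,y=u.astype(int); a=a[y-70:y+70,x-90:x+90]
cv2.imwrite('pics/s2c.png',cv2.resize(a,None,fx=4,fy=4,interpolation=cv2.INTER_NEAREST))
E
```

```text
[327.21579875 212.00665807]
[326.15116273 215.97032469]
```

View pics/s2c.png

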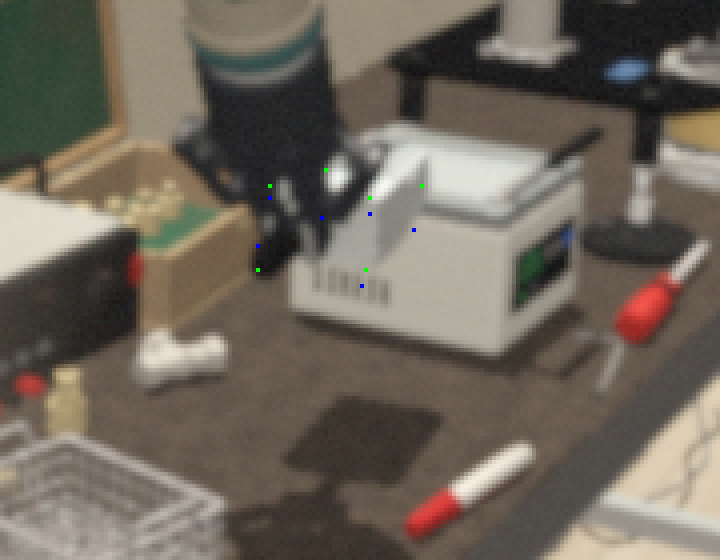

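The scoop is held about level: the tail at (262,270) matches the pitch-0 prediction. I'll carry it to the basket.

```bash
cat >> h.py <<'E'
def pour(yaw,pit,z,off,gx=-90):
    b=np.array([507.5,218.5,0]);y=-.198; by=np.array([-np.sin(y),np.cos(y),0])
    return scoop_tool(scoop_from_nose(b+by*off+[0,0,z],yaw,pit),yaw,pit,gx)
E
python3 - <<'E'
from h import *
a=pour(-1.769,.3,105,22); print(a[0]);delta(*a)
for pit,z in((.6,98),(.8,92),(1.0,86),(1.2,80),(1.45,74)): q=pour(-1.769,pit,z,22);print(q[0].round());delta(*q,frm=a)
E
```

```text
[539.58729298 378.28774928 144.99351693]
a [0.134 0.296 0.336] d [ 27.78  12.89 -15.61] deg 26.8
[536. 361. 178.]
a [ 0.   0.3 -0. ] d [-2.5 -0.  -2.8] deg 17.2
[532. 343. 195.]
a [ 0.   0.5 -0. ] d [-4.65 -0.   -4.04] deg 28.6
[528. 321. 207.]
a [ 0.   0.7 -0. ] d [-7.13 -0.   -4.78] deg 40.1
[523. 295. 215.]
a [-0.   0.9  0. ] d [-9.82  0.   -4.98] deg 51.6
[516. 261. 219.]
a [-0.    1.15 -0.  ] d [-13.33   0.    -4.56] deg 65.9
```

>>> send_rows([
  {"ax": 0.01,"ay": 0.02,"az": 0.03,"dx": 2,"dy": 1,"dz": -1.2,"hand": 1},
  {"ax": 0.03,"ay": 0.05,"az": 0.07,"dx": 5,"dy": 2.3,"dz": -2.8,"hand": 1},
  {"ax": 0.05,"ay": 0.1,"az": 0.12,"dx": 9,"dy": 4.2,"dz": -5,"hand": 1},
  {"ax": 0.06,"ay": 0.14,"az": 0.16,"dx": 13,"dy": 6,"dz": -7.3,"hand": 1},
  {"ax": 0.08,"ay": 0.18,"az": 0.2,"dx": 17,"dy": 7.9,"dz": -9.5,"hand": 1},
  {"ax": 0.1,"ay": 0.22,"az": 0.25,"dx": 21,"dy": 9.7,"dz": -11.8,"hand": 1},
  {"ax": 0.12,"ay": 0.26,"az": 0.3,"dx": 24.5,"dy": 11.4,"dz": -13.8,"hand": 1},
  {"ax": 0.13,"ay": 0.29,"az": 0.33,"dx": 27,"dy": 12.5,"dz": -15.2,"hand": 1},
  {"ax": 0.13,"ay": 0.3,"az": 0.34,"dx": 27.8,"dy": 12.9,"dz": -15.6,"hand": 1},
  {"ax": 0.13,"ay": 0.3,"az": 0.34,"dx": 27.8,"dy": 12.9,"dz": -15.6,"hand": 1},
])

```text
clock: 5.55
eef_pos: [538.8, 378.6, 142.9]
tool_rot: [3.139, 0.221, 1.371]
force: [-0.3, -1.3, -2.5]
width: 14.9
gripper_force: 58.7
```

```bash
python3 - <<'E'
from h import *
s=read_state();print(s['clock'],s['qpos'].round(2),s['force'])
im=snap('top','t3.png')
a=im['pixels'][:,:,::-1][170:290,100:300]
cv2.imwrite('pics/t3c.png',cv2.resize(a,None,fx=3,fy=3,interpolation=cv2.INTER_CUBIC))
for pit,z in((.3,105),(1.45,74)): q=pour(-1.769,pit,z,22);print(q[0].round());delta(*q)
E
```

```text
5.55 [-0.6   0.83 -0.24  1.39  0.33  1.14 -1.15] [-0.26473395 -1.30738175 -2.46174788]
[540. 378. 145.]
a [ 0.002 -0.001 -0.002] d [ 0.1   0.04 -0.2 ] deg 0.2
[516. 261. 219.]
a [ 4.000e-03  1.149e+00 -1.000e-03] d [-13.22   0.08  -4.77] deg 65.8
```

View pics/t3c.png

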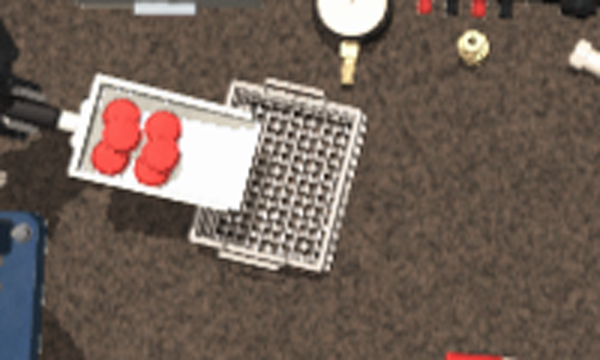

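The nose edge is at crop (262,120)–(242,210), about 15 mm further forward than planned. All six caps are in the pan. I'll correct the grip offset and compute the pour rows.

```bash
python3 - <<'E'
from h import *
for pit,z in((.45,100),(.6,96),(.7,94),(.8,92),(.9,89),(1.0,86),(1.1,83),(1.2,80),(1.3,77),(1.45,74)): q=pour(-1.769,pit,z,18,-77);delta(*q)
E
```

```text
a [ 0.003  0.149 -0.002] d [-2.38  0.05 -0.66] deg 8.6
a [ 0.003  0.299 -0.002] d [-3.62  0.05 -1.77] deg 17.1
a [ 0.003  0.399 -0.002] d [-4.58  0.05 -2.46] deg 22.9
a [ 0.003  0.499 -0.002] d [-5.61  0.06 -3.04] deg 28.6
a [ 0.003  0.599 -0.002] d [-6.7   0.06 -3.42] deg 34.3
a [ 0.003  0.699 -0.001] d [-7.85  0.07 -3.67] deg 40.1
a [ 0.003  0.799 -0.001] d [-9.05  0.07 -3.81] deg 45.8
a [ 0.003  0.899 -0.001] d [-10.29   0.07  -3.81] deg 51.5
a [ 0.003  0.999 -0.001] d [-11.55   0.07  -3.68] deg 57.3
a [ 4.000e-03  1.149e+00 -1.000e-03] d [-13.48   0.08  -3.39] deg 65.8
```

>>> send_rows([
  {"ax": 0,"ay": 0.05,"az": 0,"dx": -1,"dy": 0,"dz": -0.2,"hand": 1},
  {"ax": 0,"ay": 0.15,"az": 0,"dx": -2.4,"dy": 0,"dz": -0.7,"hand": 1},
  {"ax": 0,"ay": 0.23,"az": 0,"dx": -3,"dy": 0,"dz": -1.2,"hand": 1},
  {"ax": 0,"ay": 0.3,"az": 0,"dx": -3.6,"dy": 0,"dz": -1.8,"hand": 1},
  {"ax": 0,"ay": 0.35,"az": 0,"dx": -4.1,"dy": 0,"dz": -2.1,"hand": 1},
  {"ax": 0,"ay": 0.4,"az": 0,"dx": -4.6,"dy": 0,"dz": -2.5,"hand": 1},
  {"ax": 0,"ay": 0.45,"az": 0,"dx": -5.1,"dy": 0,"dz": -2.8,"hand": 1},
  {"ax": 0,"ay": 0.5,"az": 0,"dx": -5.6,"dy": 0,"dz": -3,"hand": 1},
  {"ax": 0,"ay": 0.55,"az": 0,"dx": -6.2,"dy": 0,"dz": -3.2,"hand": 1},
  {"ax": 0,"ay": 0.6,"az": 0,"dx": -6.7,"dy": 0,"dz": -3.4,"hand": 1},
])

```text
clock: 6.6
eef_pos: [526.8, 318.4, 191.8]
tool_rot: [3.137, -0.378, 1.371]
force: [0.6, -0.2, -2.4]
width: 15.7
gripper_force: 58.7
```

```bash
python3 - <<'E'
from h import *
s=read_state();print(s['clock'],s['qpos'].round(2),s['force'])
for pit,z in((1.0,86),(1.1,83),(1.2,80),(1.3,77),(1.45,74)): q=pour(-1.769,pit,z,18,-77);delta(*q)
E
```

```text
6.6 [-0.02  0.61 -0.6   1.89  0.1   0.47 -0.78] [ 0.60602993 -0.21980093 -2.36294347]
a [ 0.005  0.098 -0.001] d [-0.64  0.08 -0.76] deg 5.6
a [ 0.005  0.198 -0.001] d [-1.55  0.09 -1.55] deg 11.3
a [ 0.005  0.298 -0.   ] d [-2.57  0.09 -2.25] deg 17.1
a [ 0.005  0.398 -0.   ] d [-3.68  0.09 -2.85] deg 22.8
a [0.005 0.548 0.   ] d [-5.44  0.1  -3.71] deg 31.4
```

>>> send_rows([
  {"ax": 0,"ay": 0.05,"az": 0,"dx": -0.3,"dy": 0.1,"dz": -0.4,"hand": 1},
  {"ax": 0,"ay": 0.1,"az": 0,"dx": -0.6,"dy": 0.1,"dz": -0.8,"hand": 1},
  {"ax": 0,"ay": 0.15,"az": 0,"dx": -1.1,"dy": 0.1,"dz": -1.2,"hand": 1},
  {"ax": 0,"ay": 0.2,"az": 0,"dx": -1.5,"dy": 0.1,"dz": -1.6,"hand": 1},
  {"ax": 0,"ay": 0.25,"az": 0,"dx": -2,"dy": 0.1,"dz": -1.9,"hand": 1},
  {"ax": 0,"ay": 0.3,"az": 0,"dx": -2.6,"dy": 0.1,"dz": -2.2,"hand": 1},
  {"ax": 0,"ay": 0.35,"az": 0,"dx": -3.1,"dy": 0.1,"dz": -2.5,"hand": 1},
  {"ax": 0,"ay": 0.4,"az": 0,"dx": -3.7,"dy": 0.1,"dz": -2.9,"hand": 1},
  {"ax": 0,"ay": 0.48,"az": 0,"dx": -4.6,"dy": 0.1,"dz": -3.3,"hand": 1},
  {"ax": 0,"ay": 0.55,"az": 0,"dx": -5.4,"dy": 0.1,"dz": -3.7,"hand": 1},
])

```text
clock: 7.6
eef_pos: [526.8, 245.8, 203.9]
tool_rot: [-3.11, -0.888, 1.361]
force: [-0.5, 1.0, -3.5]
width: 15.1
gripper_force: 59.6
```

```bash
python3 - <<'E'
from h import *
s=read_state();print(s['clock'],s['qpos'].round(2),s['force'])
q=pour(-1.769,1.45,74,18,-77);delta(*q)
im=snap('top','t4.png')
m=lambda im:cv2.inRange(cv2.cvtColor(im['pixels'],cv2.COLOR_RGB2HSV),(0,140,90),(8,255,255))[170:290,100:300].sum()//255
print(m(im))
im2=snap('side','s4.png')
a=np.hstack([cv2.resize(i['pixels'][r[0]:r[1],r[2]:r[3],::-1],(390,390),interpolation=cv2.INTER_CUBIC) for i,r in((im,(160,290,130,260)),(im2,(180,310,190,320)))])
cv2.imwrite('pics/c4.png',a)
E
```

```text
7.6 [ 0.71  1.02 -1.24  2.09  0.39  0.24 -0.67] [-0.50769852  1.00776985 -3.4666909 ]
a [-0.023  0.038 -0.008] d [ 0.6  -1.35  0.43] deg 2.6
207
```

View pics/c4.png

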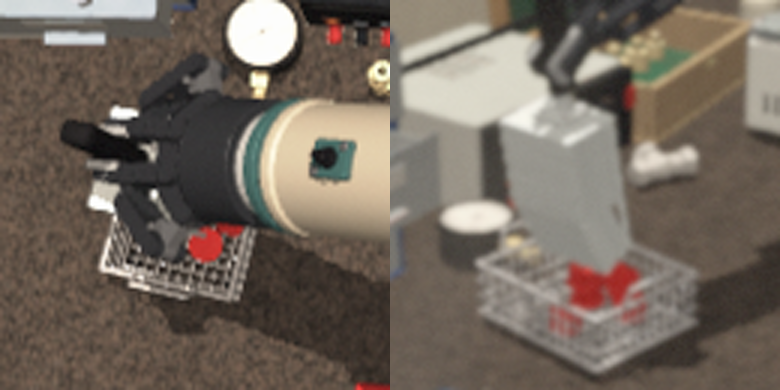

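The side view shows caps in the basket at (570–640, 265–330) under the nose; at about 81° of tip the arm is at its joint limits. I'll hold briefly, then tip back.

```bash
python3 - <<'E'
from h import *
for pit,z in((1.2,105),(.9,125),(.6,135),(.3,140)): q=pour(-1.769,pit,z,18,-77);print(q[0].round());delta(*q)
E
```

```text
[521. 287. 228.]
a [-0.022 -0.214 -0.005] d [ 3.93 -1.34  1.54] deg 12.4
[528. 320. 227.]
a [-0.023 -0.514 -0.001] d [ 6.02 -1.3   4.24] deg 29.5
[533. 346. 208.]
a [-0.023 -0.814  0.002] d [ 6.13 -1.22  7.55] deg 46.7
[536. 362. 176.]
a [-0.023 -1.114  0.006] d [ 4.73 -1.14 10.8 ] deg 63.9
```

>>> send_rows([
  {"ax": 0,"ay": 0,"az": 0,"dx": 0,"dy": 0,"dz": 0,"hand": 1},
  {"ax": 0,"ay": 0,"az": 0,"dx": 0,"dy": 0,"dz": 0,"hand": 1},
  {"ax": 0,"ay": -0.05,"az": 0,"dx": 0,"dy": 0,"dz": 0,"hand": 1},
  {"ax": 0,"ay": 0,"az": 0,"dx": 0,"dy": 0,"dz": 0,"hand": 1},
  {"ax": 0,"ay": -0.05,"az": 0,"dx": 0,"dy": 0,"dz": 0,"hand": 1},
  {"ax": 0,"ay": 0,"az": 0,"dx": 0,"dy": 0,"dz": 0,"hand": 1},
])

```text
clock: 8.3
eef_pos: [527.4, 256.8, 213.7]
tool_rot: [-3.133, -0.893, 1.389]
force: [2.6, 10.8, 8.4]
width: 15.4
gripper_force: 59.5
```

```bash
python3 - <<'E'
from h import *
s=read_state();print(s['clock'],s['qpos'].round(2),s['force'])
p,R=pose();delta(p+[0,0,40],R)
for pit,z in((1.2,115),(.9,130),(.6,140),(.3,145)): q=pour(-1.769,pit,z,18,-77);print(q[0].round());delta(*q)
E
```

```text
8.3 [ 0.69  1.   -1.25  2.09  0.39  0.23 -0.68] [ 2.61515248 10.75550636  8.40370387]
a [0. 0. 0.] d [ 3.12 -0.02 -2.51] deg 0.0
[521. 287. 238.]
a [-0.021 -0.217  0.013] d [ 3.68 -1.14  0.69] deg 12.5
[528. 320. 232.]
a [-0.019 -0.517  0.016] d [ 5.37 -1.06  3.7 ] deg 29.6
[533. 346. 213.]
a [-0.016 -0.816  0.019] d [ 5.48 -0.98  7.01] deg 46.8
[536. 362. 181.]
a [-0.014 -1.116  0.022] d [ 4.06 -0.93 10.26] deg 64.0
```

>>> send_rows([
  {"ax": 0,"ay": -0.05,"az": 0,"dx": 1,"dy": -0.3,"dz": -0.6,"hand": 1},
  {"ax": 0,"ay": -0.12,"az": 0,"dx": 2.3,"dy": -0.6,"dz": -0.6,"hand": 1},
  {"ax": -0.02,"ay": -0.22,"az": 0.01,"dx": 3.7,"dy": -1.1,"dz": 0.7,"hand": 1},
  {"ax": -0.02,"ay": -0.36,"az": 0.01,"dx": 4.6,"dy": -1.1,"dz": 2.2,"hand": 1},
  {"ax": -0.02,"ay": -0.52,"az": 0.02,"dx": 5.4,"dy": -1.1,"dz": 3.7,"hand": 1},
  {"ax": -0.02,"ay": -0.66,"az": 0.02,"dx": 5.4,"dy": -1,"dz": 5.3,"hand": 1},
  {"ax": -0.02,"ay": -0.82,"az": 0.02,"dx": 5.5,"dy": -1,"dz": 7,"hand": 1},
  {"ax": -0.02,"ay": -0.96,"az": 0.02,"dx": 4.8,"dy": -1,"dz": 8.7,"hand": 1},
  {"ax": -0.01,"ay": -1.11,"az": 0.02,"dx": 4.1,"dy": -0.9,"dz": 10.3,"hand": 1},
  {"ax": -0.01,"ay": -1.11,"az": 0.02,"dx": 4.1,"dy": -0.9,"dz": 10.3,"hand": 1},
])

```text
clock: 9.3
eef_pos: [531.5, 369.3, 175.8]
tool_rot: [-3.127, 0.216, 1.386]
force: [-1.3, 1.1, -1.9]
width: 15.2
gripper_force: 59.6
```

```bash
python3 - <<'E'
from h import *
s=read_state();print(s['clock'],s['qpos'].round(2),s['force'])
q=pour(-1.769,.3,145,18,-77);delta(*q)
im=snap('top','t5.png')
im2=snap('side','s5.png')
a=np.hstack([cv2.resize(i['pixels'][r[0]:r[1],r[2]:r[3],::-1],(390,390),interpolation=cv2.INTER_CUBIC) for i,r in((im,(160,290,130,260)),(im2,(180,310,190,320)))])
cv2.imwrite('pics/c5.png',a)
E
```

```text
9.3 [-0.43  0.83 -0.55  1.39  0.52  1.26 -1.28] [-1.34043425  1.13663789 -1.88507889]
a [-0.011 -0.008  0.014] d [-0.71  0.61 -0.4 ] deg 1.1
```

View pics/c5.png

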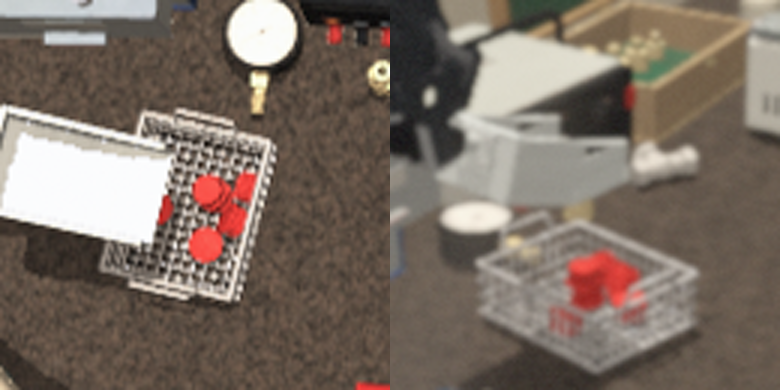

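Top view: the pan is empty and the caps lie inside the basket, at (165,210), (210,190), apparently two stacked, (247,186), (235,220) and (207,245). The basket hasn't moved. I'll carry the scoop back to its original spot.

```bash
python3 - <<'E'
from h import *
R=Ro.from_matrix(np.array([[-.139,.987,.083],[.855,.162,-.493],[-.5,.002,-.866]]))
a=delta([464,58,150],R)
delta([464,58,40],R,frm=a); delta([464,58,20],R,frm=a)
E
```

```text
a [-0.14  -0.308 -0.33 ] d [-30.05  -1.01   9.47] deg 27.0
a [0. 0. 0.] d [ 5.5  -0.02  9.53] deg 0.0
a [0. 0. 0.] d [ 6.5  -0.03 11.26] deg 0.0
```

>>> send_rows([
  {"ax": -0.01,"ay": -0.03,"az": -0.03,"dx": -2.5,"dy": -0.1,"dz": 0.4,"hand": 1},
  {"ax": -0.03,"ay": -0.08,"az": -0.08,"dx": -6.5,"dy": -0.2,"dz": 1.6,"hand": 1},
  {"ax": -0.05,"ay": -0.12,"az": -0.13,"dx": -11,"dy": -0.4,"dz": 3.2,"hand": 1},
  {"ax": -0.07,"ay": -0.16,"az": -0.17,"dx": -15.5,"dy": -0.5,"dz": 4.8,"hand": 1},
  {"ax": -0.09,"ay": -0.2,"az": -0.22,"dx": -20,"dy": -0.7,"dz": 6.3,"hand": 1},
  {"ax": -0.11,"ay": -0.25,"az": -0.27,"dx": -24.5,"dy": -0.8,"dz": 7.8,"hand": 1},
  {"ax": -0.13,"ay": -0.29,"az": -0.31,"dx": -28,"dy": -0.9,"dz": 8.8,"hand": 1},
  {"ax": -0.14,"ay": -0.31,"az": -0.33,"dx": -30,"dy": -1,"dz": 9.5,"hand": 1},
  {"ax": -0.14,"ay": -0.31,"az": -0.33,"dx": -30,"dy": -1,"dz": 9.5,"hand": 1},
])

```text
clock: 10.3
eef_pos: [463.1, 50.7, 152.0]
tool_rot: [3.139, 0.529, 1.723]
force: [0.6, -0.0, -1.0]
width: 15.5
gripper_force: 59.7
```

>>> send_rows([
  {"ax": 0,"ay": 0,"az": 0,"dx": 1,"dy": 0,"dz": 1.73,"hand": 1},
  {"ax": 0,"ay": 0,"az": 0,"dx": 2.5,"dy": 0,"dz": 4.3,"hand": 1},
  {"ax": 0,"ay": 0,"az": 0,"dx": 4,"dy": 0,"dz": 6.9,"hand": 1},
  {"ax": 0,"ay": 0,"az": 0,"dx": 4.7,"dy": 0,"dz": 8.1,"hand": 1},
  {"ax": 0,"ay": 0,"az": 0,"dx": 5.2,"dy": 0,"dz": 9,"hand": 1},
  {"ax": 0,"ay": 0,"az": 0,"dx": 5.5,"dy": 0,"dz": 9.5,"hand": 1},
  {"ax": 0,"ay": 0,"az": 0,"dx": 5.5,"dy": 0,"dz": 9.5,"hand": 1},
])

```text
clock: 11.0
eef_pos: [465.2, 55.0, 40.7]
tool_rot: [3.139, 0.526, 1.726]
force: [-0.5, 0.4, -1.7]
width: 15.3
gripper_force: 59.6
```

```bash
python3 - <<'E'
from h import *
s=read_state();print(s['clock'],s['qpos'].round(2),s['force'])
im2=snap('side','s6.png')
p,R=pose()
z=R.as_matrix()[:,2];G=p-19*z;S=Ro.from_euler('ZY',[-1.409,0]);o=G-S.apply([-80,0,34]);print(o)
a=im2['pixels'][:,:,::-1].copy()
for q in([-161,0,34],[66,33,21],[66,-33,21],[-50,33,46],[-50,-33,46],[-50,-33,0],[-50,33,0],[16,33,0]):
        u=proj(im2,S.apply(q)+o); cv2.circle(a,tuple(int(round(v)) for v in u),0,(0,255,0),-1)
cv2.imwrite('pics/c6.png',cv2.resize(a[180:310,260:400],None,fx=4,fy=4,interpolation=cv2.INTER_NEAREST))
R=Ro.from_matrix(np.array([[-.139,.987,.083],[.855,.162,-.493],[-.5,.002,-.866]]))
delta([464,58,20],R)
E
```

```text
11.0 [-0.3   0.85 -0.36  2.09  1.1   0.86 -1.42] [-0.54415618  0.36733317 -1.69601139]
[476.59307895 -14.70198165  23.50208378]
a [-0.003  0.003 -0.006] d [ 1.34 -0.08  1.66] deg 0.4
```

View pics/c6.png

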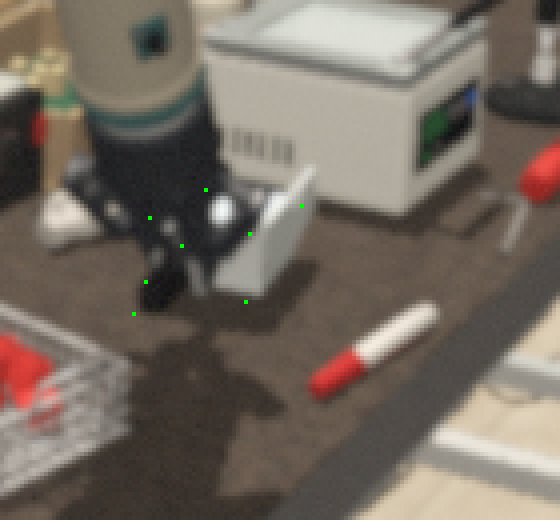

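The scoop looks about level over the bench: pan bottom corner at (263,292), tail at (150,300). I'll lower it gently.

>>> send_rows([
  {"ax": 0,"ay": 0,"az": 0,"dx": 0.5,"dy": 0,"dz": 0.8,"hand": 1},
  {"ax": 0,"ay": 0,"az": 0,"dx": 0.8,"dy": 0,"dz": 1.2,"hand": 1},
  {"ax": 0,"ay": 0,"az": 0,"dx": 1,"dy": 0,"dz": 1.5,"hand": 1},
  {"ax": 0,"ay": 0,"az": 0,"dx": 1.1,"dy": 0,"dz": 1.65,"hand": 1},
  {"ax": 0,"ay": 0,"az": 0,"dx": 1.1,"dy": 0,"dz": 1.7,"hand": 1},
  {"ax": 0,"ay": 0,"az": 0,"dx": 1.1,"dy": 0,"dz": 1.7,"hand": 1},
])

```text
clock: 11.65
eef_pos: [464.6, 55.3, 20.3]
tool_rot: [3.141, 0.527, 1.727]
force: [-0.3, -0.7, -0.5]
width: 15.3
gripper_force: 59.7
```

Go 1.5 mm further, then release slowly and back out along the tool axis.

>>> send_rows([
  {"ax": 0,"ay": 0,"az": 0,"dx": 0.08,"dy": 0,"dz": 0.14,"hand": 1},
  {"ax": 0,"ay": 0,"az": 0,"dx": 0.08,"dy": 0,"dz": 0.14,"hand": 1},
  {"ax": 0,"ay": 0,"az": 0,"dx": 0.08,"dy": 0,"dz": 0.14,"hand": 0.7},
  {"ax": 0,"ay": 0,"az": 0,"dx": 0.08,"dy": 0,"dz": 0.14,"hand": 0.5},
  {"ax": 0,"ay": 0,"az": 0,"dx": 0.08,"dy": 0,"dz": 0.14,"hand": 0.2},
  {"ax": 0,"ay": 0,"az": 0,"dx": 0.08,"dy": 0,"dz": 0.14,"hand": 0},
  {"ax": 0,"ay": 0,"az": 0,"dx": 0.08,"dy": 0,"dz": 0.14,"hand": 0},
  {"ax": 0,"ay": 0,"az": 0,"dx": 0.08,"dy": 0,"dz": 0.14,"hand": 0},
  {"ax": 0,"ay": 0,"az": 0,"dx": 0.08,"dy": 0,"dz": 0.14,"hand": 0},
])

```text
clock: 12.55
eef_pos: [464.6, 55.4, 18.7]
tool_rot: [3.14, 0.527, 1.727]
force: [-0.1, 0.6, 0.4]
width: 85.2
gripper_force: 0.0
```

```bash
cat >> h.py <<'E'
def lid_tool(deg,tilt,H=(596,-267,104)):
    "tool pose holding the bar at lid angle deg, tool z pointing forward and tilt deg below horizontal"
    a=np.radians(deg)+np.arctan2(42,188);r=np.hypot(188,42);b=np.array(H)+[-r*np.cos(a),0,r*np.sin(a)]
    t=np.radians(tilt);z=np.array([np.cos(t),0,-np.sin(t)]);y=np.array([-np.sin(t),0,-np.cos(t)])
    return b+19*z,Ro.from_matrix(np.c_[np.cross(y,z),y,z])
E
python3 - <<'E'
from h import *
s=read_state();print(s['force'],s['width'],s['clock'])
p,R=pose();Z=R.as_matrix()[:,2]
a=(p-130*Z+[0,0,60],R);print(a[0]);delta(*a)
for sg in(1,-1):
  b,Q=lid_tool(0,45)
  if sg<0:Q=Q*Ro.from_euler('z',np.pi)
  print(b,Q.as_matrix().round(2).tolist());delta(b-100*Q.as_matrix()[:,2]+[0,0,30],Q,frm=a)
E
```

```text
[-0.10309835  0.56763788  0.42039075] 85.24995539347837 12.55
[454.31598366 119.93799437 191.04900513]
a [0. 0. 0.] d [-3.020e+00  1.000e-02 -1.819e+01] deg 0.0
[ 421.43502884 -267.          132.56497116] [[0.0, -0.71, 0.71], [-1.0, 0.0, 0.0], [0.0, -0.71, -0.71]]
a [-0.6   -0.993 -2.551] d [-33.78 -16.25  14.74] deg 160.6
[ 421.43502884 -267.          132.56497116] [[0.0, 0.71, 0.71], [1.0, 0.0, 0.0], [0.0, 0.71, -0.71]]
a [-0.723  0.437  0.35 ] d [-33.78 -16.25  14.74] deg 52.4
```

>>> send_rows([
  {"ax": 0,"ay": 0,"az": 0,"dx": 0,"dy": 0,"dz": -3,"hand": 0},
  {"ax": 0,"ay": 0,"az": 0,"dx": 0,"dy": 0,"dz": -7,"hand": 0},
  {"ax": 0,"ay": 0,"az": 0,"dx": -1,"dy": 0,"dz": -11,"hand": 0},
  {"ax": 0,"ay": 0,"az": 0,"dx": -3,"dy": 0,"dz": -15,"hand": 0},
  {"ax": 0,"ay": 0,"az": 0,"dx": -3,"dy": 0,"dz": -18.2,"hand": 0},
  {"ax": 0,"ay": 0,"az": 0,"dx": -3,"dy": 0,"dz": -18.2,"hand": 0},
])

```text
clock: 13.15
eef_pos: [455.7, 123.6, 194.2]
tool_rot: [3.132, 0.522, 1.725]
force: [0.1, 0.9, -0.5]
width: 85.2
gripper_force: 0.0
```

```bash
python3 - <<'E'
from h import *
s=read_state();print(s['clock'],s['qpos'].round(2))
b,Q=lid_tool(0,45);Q=Q*Ro.from_euler('z',np.pi)
delta(b-100*Q.as_matrix()[:,2]+[0,0,30],Q)
im=snap('side','s7.png');im2=snap('wrist','w7.png')
a=np.hstack([cv2.resize(im['pixels'][160:310,250:400,::-1],(390,390),interpolation=cv2.INTER_CUBIC),cv2.resize(im2['pixels'][:,70:490,::-1],(390,390))])
cv2.imwrite('pics/c7.png',a)
E
```

```text
13.15 [-0.32  0.6  -0.5   1.96  0.78  1.14 -1.15]
a [-0.716  0.432  0.348] d [-34.01 -16.5   14.91] deg 51.9
```

View pics/c7.png

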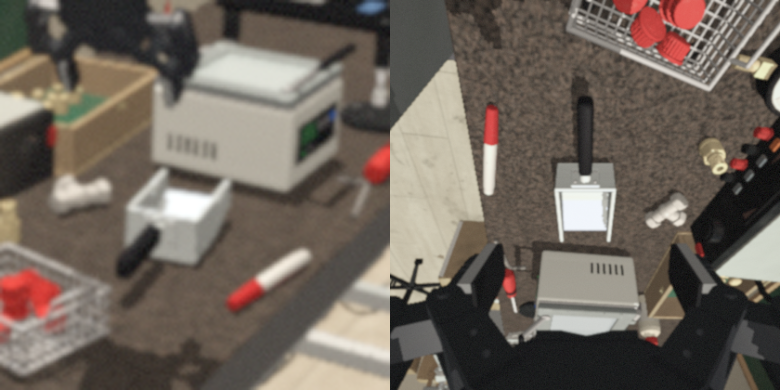

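The scoop is flat, empty and released at (180,225), and the caps are in the basket. Next is the lid. That was 11 pictures, one over the allowance of 10, so from here I work from numbers only.

>>> send_rows([
  {"ax": -0.07,"ay": 0.04,"az": 0.03,"dx": -3.4,"dy": -1.6,"dz": 1,"hand": 0},
  {"ax": -0.14,"ay": 0.09,"az": 0.07,"dx": -7,"dy": -3.3,"dz": 2,"hand": 0},
  {"ax": -0.21,"ay": 0.13,"az": 0.1,"dx": -11,"dy": -5,"dz": 3.5,"hand": 0},
  {"ax": -0.28,"ay": 0.17,"az": 0.14,"dx": -15,"dy": -7,"dz": 5,"hand": 0},
  {"ax": -0.36,"ay": 0.22,"az": 0.17,"dx": -19,"dy": -9,"dz": 7,"hand": 0},
  {"ax": -0.43,"ay": 0.26,"az": 0.21,"dx": -23,"dy": -11,"dz": 9,"hand": 0},
  {"ax": -0.5,"ay": 0.3,"az": 0.24,"dx": -27,"dy": -13,"dz": 11.5,"hand": 0},
  {"ax": -0.6,"ay": 0.36,"az": 0.29,"dx": -31,"dy": -15,"dz": 13.5,"hand": 0},
  {"ax": -0.72,"ay": 0.43,"az": 0.35,"dx": -34,"dy": -16.5,"dz": 14.9,"hand": 0},
  {"ax": -0.72,"ay": 0.43,"az": 0.35,"dx": -34,"dy": -16.5,"dz": 14.9,"hand": 0},
])

```text
clock: 14.25
eef_pos: [416.0, -134.9, 231.1]
tool_rot: [2.705, 0.175, 1.596]
force: [1.1, -0.6, 0.2]
width: 85.5
gripper_force: 0.0
```

```bash
python3 - <<'E'
from h import *
s=read_state();print(s['clock'],s['qpos'].round(2))
b,Q=lid_tool(0,45);Q=Q*Ro.from_euler('z',np.pi);Z=Q.as_matrix()[:,2]
delta(b-100*Z+[0,0,30],Q)
im=snap('wrist','w8.png')
print(proj(im,[408.6,-267,146]),proj(im,[408.6,-219,146]),proj(im,[408.6,-315,146]))
# dark bar: row-wise dark mask near prediction
g=im['pixels'].max(2); u,v=proj(im,[408.6,-267,146]).astype(int)
m=(g[max(v-70,0):v+70,max(u-160,0):u+160]<45).astype(np.uint8)
n,l,st,c=cv2.connectedComponentsWithStats(m)
for i in range(1,n):
    if st[i,4]>80: print(st[i]+[max(u-160,0),max(v-70,0),0,0,0],c[i]+[max(u-160,0),max(v-70,0)])
E
```

```text
14.25 [ 1.1   0.35 -1.15  2.47  1.48  0.44 -1.25]
a [-0.346  0.129  0.122] d [-12.88  -7.09  -1.04] deg 22.3
[221.76172688 330.18959845] [222.41197566 289.76462049] [221.20061544 365.07304427]
[   61   260   320   140 18349] [202.97029811 359.19946591]
[370 263  11  57 442] [376.11085973 288.59502262]
```

```bash
python3 - <<'E'
from h import *
for t in(90,65):
  b,Q=lid_tool(0,t);Q=Q*Ro.from_euler('z',np.pi);Z=Q.as_matrix()[:,2]
  delta(b-100*Z+[0,0,40],Q)
E
```

```text
a [0.434 0.173 0.044] d [-12.64   0.18  -1.53] deg 26.9
a [-0.001  0.159  0.079] d [-12.49  -3.23  -2.29] deg 10.2
```

>>> send_rows([
  {"ax": 0,"ay": 0.03,"az": 0.02,"dx": -2.5,"dy": -0.6,"dz": -0.5,"hand": 0},
  {"ax": 0,"ay": 0.06,"az": 0.03,"dx": -5,"dy": -1.3,"dz": -1,"hand": 0},
  {"ax": 0,"ay": 0.1,"az": 0.05,"dx": -7.5,"dy": -2,"dz": -1.5,"hand": 0},
  {"ax": 0,"ay": 0.13,"az": 0.06,"dx": -10,"dy": -2.6,"dz": -2,"hand": 0},
  {"ax": 0,"ay": 0.16,"az": 0.08,"dx": -12.5,"dy": -3.2,"dz": -2.3,"hand": 0},
  {"ax": 0,"ay": 0.16,"az": 0.08,"dx": -12.5,"dy": -3.2,"dz": -2.3,"hand": 0},
  {"ax": 0,"ay": 0.16,"az": 0.08,"dx": -12.5,"dy": -3.2,"dz": -2.3,"hand": 0},
  {"ax": 0,"ay": 0.16,"az": 0.08,"dx": -12.5,"dy": -3.2,"dz": -2.3,"hand": 0},
])

```text
clock: 15.1
eef_pos: [379.7, -258.7, 260.3]
tool_rot: [2.705, -0.003, 1.585]
force: [-1.0, -0.2, 1.3]
width: 85.1
gripper_force: 0.0
```

```bash
cat >> h.py <<'E'
def lt(deg,t,back=0,up=0,H=(596,-267,104)):
  b,Q=lid_tool(deg,t,H);Q=Q*Ro.from_euler('z',np.pi); return b-back*Q.as_matrix()[:,2]+[0,0,up],Q
E
python3 - <<'E'
from h import *
s=read_state();print(s['clock'],s['qpos'].round(2))
for t in(45,65,90): delta(*lt(0,t,100,40))
im=snap('wrist','w9.png')
print(proj(im,[408.6,-267,146]),proj(im,[408.6,-228,146]),proj(im,[408.6,-306,146]))
g=im['pixels'].max(2)
m=(g<45).astype(np.uint8); m[330:]=0
n,l,st,c=cv2.connectedComponentsWithStats(m)
for i in range(1,n):
    if st[i,4]>100: print(st[i],c[i].round())
E
```

```text
15.1 [ 1.69  0.42 -1.23  2.26  0.44  0.38  0.19]
a [-0.349 -0.011  0.01 ] d [-0.79 -3.35  0.31] deg 20.0
a [-0.    -0.009  0.012] d [-0.82 -0.58 -0.17] deg 0.9
a [ 0.436 -0.006  0.014] d [-0.87  2.84  0.58] deg 25.0
[256.21379659 213.93050494] [255.65858223 170.83516276] [256.72531142 253.6339202 ]
[ 385    0   51   38 1282] [408.  16.]
[440   0  79  57 543] [486.  39.]
[250 158   9 104 429] [252. 208.]
[236 176  12  62 356] [242. 204.]
[  86  262  106   68 2551] [158. 308.]
[ 364  263  156   67 3043] [412. 310.]
[326 267  32  43 163] [336. 283.]
[206 293  53  34 147] [228. 302.]
[ 45 320  38  10 266] [ 66. 325.]
```

```bash
python3 - <<'E'
from h import *
delta(*lt(0,65,100,0)); delta(*lt(0,65,0,0))
E
```

```text
a [-0.001 -0.009  0.015] d [-0.97 -2.29  3.44] deg 1.0
a [-0.001 -0.009  0.015] d [-1.06 -2.29 13.44] deg 1.0
```

>>> send_rows([
  {"ax": 0,"ay": 0,"az": 0.01,"dx": -0.9,"dy": -1.5,"dz": 1.8,"hand": 0},
  {"ax": 0,"ay": 0,"az": 0.01,"dx": -0.9,"dy": -2.3,"dz": 3.5,"hand": 0},
  {"ax": 0,"ay": -0.01,"az": 0.01,"dx": -0.9,"dy": -2.3,"dz": 6.5,"hand": 0},
  {"ax": 0,"ay": -0.01,"az": 0.01,"dx": -0.9,"dy": -2.3,"dz": 9.5,"hand": 0},
  {"ax": 0,"ay": -0.01,"az": 0.01,"dx": -0.9,"dy": -2.3,"dz": 12,"hand": 0},
  {"ax": 0,"ay": -0.01,"az": 0.01,"dx": -0.9,"dy": -2.3,"dz": 13.2,"hand": 0},
  {"ax": 0,"ay": -0.01,"az": 0.01,"dx": -0.9,"dy": -2.3,"dz": 13.4,"hand": 0},
  {"ax": 0,"ay": -0.01,"az": 0.01,"dx": -0.9,"dy": -2.3,"dz": 13.4,"hand": 0},
])

```text
clock: 15.95
eef_pos: [417.6, -262.9, 129.2]
tool_rot: [2.705, 0.004, 1.582]
force: [-0.0, 0.8, -0.8]
width: 85.7
gripper_force: 0.0
```

```bash
python3 - <<'E'
from h import *
s=read_state();print(s['clock'],s['qpos'].round(2),s['force'])
delta(*lt(0,65,0,0))
im=snap('wrist','w10.png')
print(proj(im,[408.6,-267,146]),proj(im,[408.6,-228,146]),proj(im,[408.6,-306,146]))
g=im['pixels'].max(2)
m=(g<45).astype(np.uint8); m[330:]=0
n,l,st,c=cv2.connectedComponentsWithStats(m)
for i in range(1,n):
    if st[i,4]>100: print(st[i],c[i].round())
E
```

```text
15.95 [ 1.33  0.71 -0.95  2.35  1.77  0.31 -1.08] [-0.01293065  0.81811859 -0.75106362]
a [-0.    -0.001  0.012] d [-0.41 -0.16 -0.03] deg 0.7
[277.94284429 293.32966446] [278.66998704 214.20372904] [277.32450671 360.6156822 ]
[524  11  36  15 338] [541.  19.]
[ 236  147   22  155 1516] [247. 219.]
[ 267  187   23  143 2457] [276. 260.]
[  86  263  107   67 2588] [158. 307.]
[ 371  264  148   66 2817] [415. 310.]
[ 45 320  38  10 264] [ 66. 325.]
```

>>> send_rows([
  {"ax": 0,"ay": 0,"az": 0,"dx": 0,"dy": 0,"dz": 0,"hand": 0.5},
  {"ax": 0,"ay": 0,"az": 0,"dx": 0,"dy": 0,"dz": 0,"hand": 0.8},
  {"ax": 0,"ay": 0,"az": 0,"dx": 0,"dy": 0,"dz": 0,"hand": 1},
  {"ax": 0,"ay": 0,"az": 0,"dx": 0,"dy": 0,"dz": 0,"hand": 1},
  {"ax": 0,"ay": 0,"az": 0,"dx": 0,"dy": 0,"dz": 0,"hand": 1},
  {"ax": 0,"ay": 0,"az": 0,"dx": 0,"dy": 0,"dz": 0,"hand": 1},
  {"ax": 0,"ay": 0,"az": 0,"dx": 0,"dy": 0,"dz": 0,"hand": 1},
  {"ax": 0,"ay": 0,"az": 0,"dx": 0,"dy": 0,"dz": 0,"hand": 1},
  {"ax": 0,"ay": 0,"az": 0,"dx": 0,"dy": 0,"dz": 0,"hand": 1},
])

```text
clock: 16.9
eef_pos: [414.9, -265.9, 130.0]
tool_rot: [2.707, 0.006, 1.575]
force: [-7.6, -0.1, 5.1]
width: 8.8
gripper_force: 58.5
```

```bash
python3 - <<'E'
from h import *
s=read_state();print(s['clock'],s['qpos'].round(2),s['force'],s['width'],s['gripper_force'])
p,R=pose();b=p-19*R.as_matrix()[:,2];print('grasp pt',b)
# hinge such that bar at shut = measured grasp point
H=b+[188,0,-42];print(H)
for deg in(3,6,10,15,20,25,30): delta(*lt(deg,65+deg*.6,H=H))
E
```

```text
16.9 [ 1.34  0.7  -0.95  2.35  1.76  0.31 -1.07] [-7.62404655 -0.10085422  5.05121383] 8.756988074361614 58.515148758888245
grasp pt [ 406.91126727 -265.87489108  147.18975439]
[ 594.91126727 -265.87489108  105.18975439]
a [0.029 0.004 0.006] d [ 0.    0.58 -0.78] deg 1.7
a [0.061 0.004 0.006] d [-0.01  1.19 -1.54] deg 3.5
a [0.103 0.004 0.006] d [-0.02  2.07 -2.49] deg 5.9
a [0.155 0.004 0.006] d [-0.03  3.26 -3.58] deg 8.9
a [0.207 0.004 0.006] d [-0.04  4.54 -4.56] deg 11.9
a [0.26  0.005 0.006] d [-0.05  5.9  -5.43] deg 14.9
a [0.312 0.005 0.006] d [-0.06  7.32 -6.17] deg 17.9
```

>>> send_rows([
  {"ax": 0.015,"ay": 0,"az": 0,"dx": 0,"dy": 0.3,"dz": -0.4,"hand": 1},
  {"ax": 0.03,"ay": 0,"az": 0,"dx": 0,"dy": 0.58,"dz": -0.78,"hand": 1},
  {"ax": 0.06,"ay": 0,"az": 0,"dx": 0,"dy": 1.19,"dz": -1.54,"hand": 1},
  {"ax": 0.1,"ay": 0,"az": 0,"dx": 0,"dy": 2.07,"dz": -2.49,"hand": 1},
  {"ax": 0.13,"ay": 0,"az": 0,"dx": 0,"dy": 2.65,"dz": -3.05,"hand": 1},
  {"ax": 0.155,"ay": 0,"az": 0,"dx": 0,"dy": 3.26,"dz": -3.58,"hand": 1},
  {"ax": 0.18,"ay": 0,"az": 0,"dx": 0,"dy": 3.9,"dz": -4.08,"hand": 1},
  {"ax": 0.207,"ay": 0,"az": 0,"dx": 0,"dy": 4.54,"dz": -4.56,"hand": 1},
  {"ax": 0.207,"ay": 0,"az": 0,"dx": 0,"dy": 4.54,"dz": -4.56,"hand": 1},
])

```text
clock: 17.8
eef_pos: [436.7, -266.0, 190.7]
tool_rot: [2.917, 0.007, 1.575]
force: [-4.7, -1.9, -0.9]
width: 8.8
gripper_force: 59.7
```

```bash
cat >> h.py <<'E'
def lidstate(H):
    s=read_state();p,R=pose();z=R.as_matrix()[:,2];b=p-19*z-H
    print('clk',s['clock'],'q',s['qpos'].round(2),'F',s['force'].round(1),'w',s['width'],'gf',s['gripper_force'])
    print('lid deg',np.degrees(np.arctan2(b[2],-b[0]))-12.59,'r',np.hypot(b[0],b[2]),'tilt',np.degrees(np.arctan2(-z[2],z[0])),'y',p[1])
E
python3 - <<'E'
from h import *
H=np.array([595.5,-266,104.6]);lidstate(H)
for deg in(23,26,30,34,38,42,45): delta(*lt(deg,65+deg*.6,H=H))
E
```

```text
clk 17.8 q [ 1.3   0.64 -1.11  2.1   0.87  0.67 -0.33] F [-4.7 -1.9 -0.9] w 8.844579775941668 gf 59.73109245300293
lid deg 20.104821517876278 r 193.71880695394321 tilt 77.13788448604745 y -266.03260224479186
a [0.029 0.006 0.006] d [-0.    0.73 -0.59] deg 1.7
a [0.06  0.006 0.006] d [-0.01  1.45 -1.24] deg 3.5
a [0.102 0.006 0.006] d [-0.02  2.45 -2.05] deg 5.9
a [0.144 0.006 0.006] d [-0.03  3.5  -2.78] deg 8.3
a [0.186 0.006 0.005] d [-0.04  4.6  -3.44] deg 10.7
a [0.228 0.007 0.005] d [-0.05  5.75 -4.01] deg 13.1
a [0.259 0.007 0.005] d [-0.06  6.63 -4.39] deg 14.9
```

Good; continue.

>>> send_rows([
  {"ax": 0.03,"ay": 0,"az": 0,"dx": 0,"dy": 0.73,"dz": -0.6,"hand": 1},
  {"ax": 0.06,"ay": 0,"az": 0,"dx": 0,"dy": 1.45,"dz": -1.24,"hand": 1},
  {"ax": 0.1,"ay": 0,"az": 0,"dx": 0,"dy": 2.45,"dz": -2.05,"hand": 1},
  {"ax": 0.144,"ay": 0,"az": 0,"dx": 0,"dy": 3.5,"dz": -2.78,"hand": 1},
  {"ax": 0.186,"ay": 0,"az": 0,"dx": 0,"dy": 4.6,"dz": -3.44,"hand": 1},
  {"ax": 0.228,"ay": 0,"az": 0,"dx": 0,"dy": 5.75,"dz": -4.01,"hand": 1},
  {"ax": 0.259,"ay": 0,"az": 0,"dx": 0,"dy": 6.63,"dz": -4.39,"hand": 1},
  {"ax": 0.259,"ay": 0,"az": 0,"dx": 0,"dy": 6.63,"dz": -4.39,"hand": 1},
])

```text
clock: 18.6
eef_pos: [491.4, -266.4, 250.3]
tool_rot: [-3.106, 0.01, 1.576]
force: [-10.5, -4.2, 13.3]
width: 9.0
gripper_force: 61.2
```

```bash
python3 - <<'E'
from h import *
H=np.array([595.5,-266,104.6]);lidstate(H)
for deg in(47,50,53,56,58,60): delta(*lt(deg,65+deg*.6,H=H))
E
```

```text
clk 18.6 q [ 1.07  0.7  -1.09  1.71  0.68  1.2  -0.21] F [-10.5  -4.2  13.3] w 8.965883726753304 gf 61.204442381858826
lid deg 45.269609181612736 r 194.44272026453675 tilt 92.04301937571904 y -266.37586916160285
a [0.02  0.01  0.004] d [ 0.03  0.55 -0.17] deg 1.3
a [0.052 0.01  0.004] d [ 0.02  1.36 -0.69] deg 3.0
a [0.083 0.011 0.004] d [ 0.02  2.19 -1.17] deg 4.8
a [0.114 0.011 0.004] d [ 0.01  3.04 -1.6 ] deg 6.6
a [0.135 0.011 0.004] d [ 0.    3.62 -1.86] deg 7.8
a [0.156 0.011 0.004] d [-0.    4.21 -2.1 ] deg 9.0
```

>>> send_rows([
  {"ax": 0.02,"ay": 0,"az": 0,"dx": 0,"dy": 0.5,"dz": -0.4,"hand": 1},
  {"ax": 0.05,"ay": 0,"az": 0,"dx": 0,"dy": 1.3,"dz": -0.9,"hand": 1},
  {"ax": 0.083,"ay": 0,"az": 0,"dx": 0,"dy": 2.1,"dz": -1.4,"hand": 1},
  {"ax": 0.114,"ay": 0,"az": 0,"dx": 0,"dy": 2.95,"dz": -1.8,"hand": 1},
  {"ax": 0.135,"ay": 0,"az": 0,"dx": 0,"dy": 3.55,"dz": -2.05,"hand": 1},
  {"ax": 0.156,"ay": 0,"az": 0,"dx": 0,"dy": 4.15,"dz": -2.3,"hand": 1},
  {"ax": 0.156,"ay": 0,"az": 0,"dx": 0,"dy": 4.15,"dz": -2.3,"hand": 1},
  {"ax": 0.156,"ay": 0,"az": 0,"dx": 0,"dy": 4.15,"dz": -2.3,"hand": 1},
])

```text
clock: 19.4
eef_pos: [534.2, -266.6, 272.2]
tool_rot: [-2.954, 0.011, 1.575]
force: [-5.4, -4.8, 10.0]
width: 9.0
gripper_force: 60.0
```

```bash
python3 - <<'E'
from h import *
H=np.array([595.5,-266,104.6]);lidstate(H);lidstate(np.array([596,-267,104.]))
im=snap('side','s11.png'); a=im['pixels'][:,:,::-1]
# bar end nearest the side camera and predictions at 57/60/63 deg
for d in(57,60,63):
    t=np.radians(d)+np.arctan2(42,188);r=192.6
    print(d,[proj(im,H+[-r*np.cos(t),y,r*np.sin(t)]).round(1).tolist() for y in(46,-46)], 
     # lid front edge corners: 168 fwd, 10 above hinge
     [proj(im,H+Ro.from_euler('y',np.radians(d)).apply([-168,y,10])).round(1).tolist() for y in(75,-72)])
u,v=proj(im,H+[-57,30,184]).astype(int);print(u,v)
g=im['pixels'][v-45:v+45,u-55:u+55]; 
hsv=cv2.cvtColor(im['pixels'],cv2.COLOR_RGB2HSV)
# coarse brightness map of the lid region, 4-px cells
G=cv2.resize(cv2.cvtColor(g,cv2.COLOR_RGB2GRAY),(27,22),interpolation=cv2.INTER_AREA)
print('u0',u-55,'v0',v-45,'cell~4.07')
for row in G: print(' '.join('%3d'%x for x in row))
E
```

```text
clk 19.4 q [ 0.9   0.79 -1.02  1.44  0.66  1.48 -0.18] F [-5.4 -4.8 10. ] w 9.016897706028042 gf 60.03120839595795
lid deg 60.1831982092864 r 195.02091911685258 tilt 100.72902117820105 y -266.6050565052001
clk 19.4 q [ 0.9   0.79 -1.02  1.44  0.66  1.48 -0.18] F [-5.4 -4.8 10. ] w 9.016897706028042 gf 60.03120839595795
lid deg 60.095421093399295 r 195.74231022018296 tilt 100.72902117820105 y -266.6050565052001
57 [[336.3, 130.4], [350.0, 125.0]] [[336.4, 145.1], [357.8, 135.7]]
60 [[333.3, 128.8], [347.1, 123.5]] [[333.9, 143.2], [355.4, 133.9]]
63 [[330.3, 127.4], [344.1, 122.2]] [[331.4, 141.5], [353.1, 132.4]]
335 127
u0 280 v0 82 cell~4.07
133 137 140 140 140 139 140 139 139 139  95  37  40  44  43  40  55 134 140 140 140 140 140 140 139 140 140
140 140 139 140 139 139 140 140 140 140 113  39  36  38  37  39  50 125 140 140 140 140 140 140 140 140 140
133 137 139 140 139 139 140 139 140 140 122  45  38  39  40  40  43  92 139 140 140 140 140 141 140 140 139
137 137 139 139 140 140 140 139 140 140 109  42  40  39  40  40  41  73  99 124 140 141 141 141 140 140 140
140 136 138 139 
[... 1227 characters left out ...]
 108  92  88  90 119 107 125 143 141  88  42  51  65
140 140 141 141 141 141 140 140 141 141 141 140 130 103  85  91 107  78  54  45 124 143 140  80  28  26  26
140 140 141 141 141 141 141 140 141 141 139 135 110  91  92 109  84  33  34  76 132 144 140  86  40  27  27
140 141 141 141 141 141 141 140 140 140 139 122  97 101 114 101  49  26  65 125 147 158 154 120  61  27  27
140 141 141 142 141 141 141 140 127 140 131 104 103 118 112  70  30  27  29  35  46  61  77  45  29  29  53
140 140 141 141 142 141 141 139 116 122 109  97 114 118  88  67  72  63  51  41  34  29  26  25  27  27  39
141 140 141 141 141 140 133 120  96 106  97 110 122 103  52  70  89  89  89  86  84  81  71  63  51  41  34
```

Kinematics put the lid at 60°. I'll cross-check using the bar's end in the side camera, before versus now.

```bash
python3 - <<'E'
from h import *
import pickle
d0=pickle.load(open('d0.pkl','rb'))['side'];im=get_image('side')
H=np.array([596,-267,104.])
for I,degs in((d0,(0,)),(im,(57,60,63))):
    for d in degs:
        t=np.radians(d)+np.arctan2(42,188);r=192.6
        c=[proj(I,H+[-r*np.cos(t),y,r*np.sin(t)]) for y in(48,30,-48)];print(d,np.round(c,1).tolist())
    u,v=proj(I,H+[-r*np.cos(np.radians(degs[len(degs)//2])+.22),48,r*np.sin(np.radians(degs[len(degs)//2])+.22)]).astype(int)
    print(u-10,v-8); print(I['pixels'][v-8:v+10,u-10:u+22].max(2))
s=read_state();print(s['clock'],s['force'],s['qd'].round(3))
E
```

```text
0 [[372.6, 185.3], [375.1, 183.7], [385.1, 177.0]]
362 177
[[ 96  96  97  99  99  97  97  98  97  99  99 101 101 100 100  98 100 100
   96  89  81  72  59  62  69  89  96  96  99  98  96  92]
 [ 96  97  98  97  93  98  96  98  99  99  99 100  96  98  96  96  95  90
   83  74  64  53  47  48  65  85  96  98  98 100  99  91]
 [ 98  98  96  97  97  96  99  99  99 100 102 101  99  96  95  93  83  76
   67  54  45  38  46  55  74  89  98  99  99 100 100  92]
 [111 110 106 105 101 101 102  99 102 101  99 104 101  99  92  85  70  65
   47  43  41  50  64  75  86  97  99 101 100  99  99  86]
 [141 137 130 124 119 117 112 109 107 107 104 101  98  91  79  65  55  45
   41  40  49  68  79  89  97  99 101  96 102 104  98  83]
 [169 164 159 155 149 144 140 135 130 117 111  99  91  76  61  48  41  46
   54  59  73  86  92  97  99 101 101  99 100 101  95  80]
 [179 179 177 173 171 169 166 162 156 145 125  96  72  60  45  45  57  70
   80  86  91  96  99 100  99 102 100 101 100 101  97  77]
 [188 188 185 182 181 179 178 176 172 157 130  92  61  49  53  73  98 115
  120 109 103 100 100 101 101 100 10
[... 3306 characters left out ...]
34 139 144 149
  147 147 150 148 150 149 147 144 139 138 136 141 147 150]
 [150 149 152 151 151 150 152 151 151 150 148 142 139 139 137 142 148 149
  150 150 150 149 151 150 149 146 143 143 143 145 148 153]
 [151 149 151 152 150 151 150 151 151 150 151 146 142 141 141 145 147 150
  150 149 152 151 147 151 148 145 141 142 147 147 150 153]
 [150 151 147 149 150 150 152 151 151 151 150 146 140 140 143 146 149 149
  149 150 150 150 150 150 148 145 141 147 152 153 155 157]
 [150 149 147 150 151 150 150 150 151 151 148 144 135 134 139 141 144 146
  149 150 151 149 150 148 147 144 145 152 159 162 162 160]]
19.5 [-4.65960819 -4.44225162  8.84909137] [ 0.002  0.    -0.     0.003 -0.001 -0.001  0.   ]
```

The bar's end is at about (333, 128.5), matching the 60° prediction of (333.0, 129.0). I'll hold briefly and hand in.

>>> send_rows([
  {"ax": 0,"ay": 0,"az": 0,"dx": 0,"dy": 0,"dz": 0,"hand": 1},
  {"ax": 0,"ay": 0,"az": 0,"dx": 0,"dy": 0,"dz": 0,"hand": 1},
  {"ax": 0,"ay": 0,"az": 0,"dx": 0,"dy": 0,"dz": 0,"hand": 1},
  {"ax": 0,"ay": 0,"az": 0,"dx": 0,"dy": 0,"dz": 0,"hand": 1},
  {"ax": 0,"ay": 0,"az": 0,"dx": 0,"dy": 0,"dz": 0,"hand": 1},
])

```text
clock: 20.0
eef_pos: [533.9, -266.6, 272.1]
tool_rot: [-2.954, 0.01, 1.575]
force: [-4.2, -3.7, 9.5]
width: 8.7
gripper_force: 60.0
```

```bash
python3 - <<'E'
from h import *
lidstate(np.array([595.5,-266,104.6]))
print(finish_job())
E
```

```text
clk 20.0 q [ 0.9   0.79 -1.02  1.44  0.66  1.48 -0.18] F [-4.2 -3.7  9.5] w 8.698905221203457 gf 59.98501718044281
lid deg 60.09216364216526 r 195.02717215736766 tilt 100.72266886660246 y -266.62113580691386
the job is handed in; nothing more can be done
None
```

Handed in at 20 s: the caps are in the basket (five seen clearly, the sixth apparently stacked; the pan was empty), the scoop is flat and released, and the lid is held steadily at about 60°; I viewed 11 pictures, one over the limit of 10.

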